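# Open the safety-capped reagent jar

## Robot

A 6-joint arm with a two-finger parallel gripper is mounted at the origin on a cart in front of the work surface, level with it; the furniture and walls round the work are solid. World frame = base frame: x ahead of the robot, y to its left, z up, the work surface at z = 0. Lengths are in m, angles in rad, forces in N, time in s.
With the tool pointing down it reaches from about 0.375 to 0.9 m from the base axis. Payload 3.1 kg.
Tool frame: the origin (TCP) lies between the finger pads; the fingertips stand 17 mm ahead of it and the grasp point (between the pads) lies 2 mm behind it; z points along the fingers, y is the line along which they close (so a half turn about z gives the same grasp; the last joint's range is limited). The gripper opens to 85 mm and grips with 20 to 120 N. Pads are 22 mm wide; open, the fingers measure 114 mm over their backs; the gripper's body (76 mm by 85 mm) begins 54 mm behind the grasp point. The pads swing forward as they close: fully open they stand 13 mm farther back than shut.
Start: joints at [-1.357, 0.527, 1.433, -0, 1.181, -0.178], TCP at [0.239, -0.577, 0.248] pointing down, gripper open.
Joint ranges: [-3.08, 3.08], [-0.75, 2.2], [0.22, 2.44], [-1.43, 4.57], [0, 2.65], [-2.85, 2.85]. Speed limits (rad/s): [2.79, 2.79, 3.14, 3.14, 3.14, 3.14].

## Interface

Orientations are given as a unit quaternion [x, y, z, w].
In Python, from station import sense, vision, order gives the robot as it stands.
- The arm moves only by the shell command python3 -m crank 'ROWS' [OPENING] [FORCE]. ROWS is JSON, a list of rows, each an object with "dp": the shift along the world's x, y, z in units of 30 mm (1.0 is 30 mm), a list of three; "angular": the turn, a rotation vector about the world's x, y, z in degrees, a list of three. In form: [{"dp": [dx, dy, dz], "angular": [ax, ay, az]}, ...]. A call has 1 to 20 rows; each row shifts and turns the commanded pose from where the row before left it; what a row does not reach is not made up. A row lasts 1/10 s, in which the tool goes at most 50 mm and 8.59 degrees, less where a joint would pass 70% of its speed; a pose out of reach is approached as far as the arm can. A call is refused whole if a number of a shift passes 1 or a number of a turn 8.59, either way. A call with a gripper value outside its range is refused whole. OPENING is the closure, from 0 (fully open) to 1 (shut), set as the call begins (- or left out, the last holds). The fingers move at their own pace and stop on an object; FORCE is the grip in N (left out, the last holds). Time passes only in rows, so rows that do not move let the fingers close. It gives the time, the measured TCP pose, the force, the opening and the grip force at its end, in the units of the state.
- sense(): the state, without advancing time (a new reading comes with each control period).
- vision.snapshot(name): name is "scene" or "top" or "wrist"; returns a dict with "image" (480x640x3 uint8, blue, green, red), "range_z" (480x640 float32, m along the optical axis (not along the pixel's ray), 0 where there is no reading), "mtx" (3x3 intrinsics, pixels), "dist" ([k1, k2, p1, p2, k3] as OpenCV has them; the pictures are not rectified), "pose" (4x4, takes a point from camera to world coordinates); the wrist camera has in their place "mount" (4x4, takes a point from camera to tool coordinates, whose origin is the TCP and whose axes are the flange's). Camera axes: x right, y down, z forward; pixel columns grow to the right and rows downward; lengths in m; the calibration is good to about 2 mm. A picture is of the moment at which its call begins: read the wrist's pose just before it.
- order.sign_off(): hands the job in; it is judged then, once.
The state is a dict: "t": time; "q": joint angles; "qd": joint speeds; "tau": joint torques, N m; "tcp_pos": TCP position; "tool_rot": TCP orientation; "force": force on the tool from outside, world axes, zero at the start; "ft_torque": the same for the moment, N m; "finger_gap": opening from 0.0 (shut) to 1.0 (fully open); "gripper_force": force on a finger pad.
Only numpy, scipy, OpenCV 4.12 (cv2) and the standard library are available. Lean on these libraries where they do the work, as an engineer would, in place of code of your own. Each camera call takes 0.05 s, during which the arm holds its last target. There are 200 camera calls.

## Task

The reagent jar in the bench holder is wanted open for weighing. Squeeze the two side tabs of its safety cap, turn the cap anticlockwise up to its stop without forcing it, and lift it off, leaving the jar seated in its holder; then set the cap down flat, top side up, in the middle of the steel dish and let go. Leave the other things on the bench as they are.

Things in the scene. Friction and masses are not known exactly. Their poses are not given: they have to be found in the camera images.
- cap_mid (a point): Centre, half-way up, of the dark blue cap: round, 58 mm across, 34 mm high, 70 g; z up. The squeeze tabs stand on its +y and -y sides: flat ribbed plates 24 mm wide, from 8 to 29 mm above the cap's underside, 67 mm over both at rest, 58 mm squeezed home. Grip them from above.
- cap: The same cap, origin at the centre of its underside. Squeezed, it turns freely (under 0.1 N m) anticlockwise seen from above to a hard end stop. How far it was screwed on cannot be seen: the stop comes after 41 to 84 degrees. Pressing on there with over about 0.5 N m, or forcing it round with the tabs out, overloads it (limit 35 N of cap on neck).
- neck: The jar's neck, one piece with it, same origin and axes. The cap's two lugs meet the gaps in its bayonet, and the cap rises without pull, only over the last 6 degrees before the stop; elsewhere pulling lifts the jar. It is off after 32 mm straight up. The feet of the tabs lock in slots of a collar 71 mm across, its top 5 mm above the cap's underside.
- jar: Square off-white plastic jar, 76 x 76 mm, 70 mm to the shoulder, 102 mm to the rim of its round neck; loose in the holder with 2 mm of play all round, 0.4 to 0.65 kg. Origin: centre of its underside; z up. The holder keeps it from turning; only its weight holds it down.
- holder: Fixed grey bench block, 108 mm square and 30 mm high on an aluminium foot 114 mm square; the jar stands 9 mm above the bench in its square pocket, 80 mm wide. Origin: centre of the underside. To the robot's right of the work stands a printer 0.25 m high (0.37 m with the tube rack on it): keep clear of it.
- dish: Shallow round stainless dish, 126 mm across, rim 10 mm high, floor 2 mm thick, inside 120 mm across. Origin: centre of the underside.
- tab_left (a joint): The tab on the cap's +y side: 0 out (locked), 0.0045 m squeezed home; spring of 4.5 N at rest, 11 N home.
- tab_right (a joint): The tab on the cap's -y side: 0 out (locked), 0.0045 m squeezed home; the same spring.
- beaker: Glass beaker, 62 mm across, 81 mm high, at the back. Bystander. Origin: centre of the underside.
- bottle_b: Small blue-capped glass bottle, 56 mm across, 99 mm high, at the back. Bystander. Origin: centre of the underside.
- vial_0: Small black-capped vial, 27 mm across, 60 mm high, in front of the work. Bystander. Origin: centre of the underside.
There are look-alikes about, which are no part of the job. There is more than one size of the cap; the job needs the larger.

How it is judged:
On the way, in this order (a step that is already met when the one before it is completed fails the run):
1. both side tabs of the cap squeezed in while the cap is still on the neck (value of joint each of tab_left, tab_right above 0.0032 m and z of cap_mid in the frame of jar below 0.095 m), for 0.2 s.
2. the cap lifted clear of the neck (z of cap_mid in the frame of jar above 0.122 m), for 0.1 s.
At the end, for the whole second after the job is handed in: the cap lies released and top side up (within 0.12 rad) on the floor of the dish, its centre within 26 mm of the dish's centre; the jar stands upright (0.06 rad) and seated in its holder (within 3 mm) (horizontal distance between cap_mid and dish below 0.026 m and z of cap_mid in the frame of dish between 0.014 and 0.023 m and angle between cap_mid's own z axis and vertical below 0.12 rad and z of jar in the frame of holder below 0.012 m and angle between jar's own z axis and vertical below 0.06 rad); the robot touches nothing.
It fails at once if the cap is forced against the neck of the jar (over 35 N) (contact force between cap and neck above 35 N).
It fails at once if the jar is pulled up in its holder by over 10 mm (z of jar in the frame of holder above 0.019 m).
It fails at once if the beaker, the small bottle or the vial is moved by over 30 mm (distance of any of beaker, bottle_b, vial_0 from where it was at the start of the episode above 0.03 m).
It also fails if it takes over 64 s, if anything falls off the work surface, if the arm or the gripper's body presses on something with over 40 N, if the wrist force passes 120 N, or if a joint passes its speed limit or range.

## Working session

There is one attempt and no reset: what is moved stays moved. The work goes in short steps, Python scripts to look and compute and a shell command to move; the robot and the scene stay as the last step left them, time stands still between calls to the robot, and variables do not carry over. Pictures are saved under pics/ and viewed, at most 10 in all, crops included, and the job is handed in when it is done.

```bash
ls; mkdir -p pics; cat > h.py <<'E'
import numpy as np, cv2
from station import sense, vision, order
from scipy.spatial.transform import Rotation as R
def cloud(name):
    s=sense(); d=vision.snapshot(name)
    z=d["range_z"]; v,u=np.mgrid[0:480,0:640]
    p=cv2.undistortPoints(np.stack([u,v],-1).reshape(-1,1,2).astype(np.float64),d["mtx"],d["dist"]).reshape(480,640,2)
    P=np.dstack([p[...,0]*z,p[...,1]*z,z])
    if "pose" in d: T=np.array(d["pose"])
    else:
        T=np.eye(4);T[:3,:3]=R.from_quat(s["tool_rot"]).as_matrix();T[:3,3]=s["tcp_pos"];T=T@np.array(d["mount"])
    W=P@T[:3,:3].T+T[:3,3]; W[z==0]=np.nan
    return d["image"],W
E
python3 - <<'E'
from h import *
print(sense())
for n in ("scene","top"):
    im,W=cloud(n); cv2.imwrite(f"pics/{n}0.png",im); np.save(f"{n}0.npy",W)
E
```

```text
pics
{'t': 0.0, 'q': array([-1.35646960e+00,  5.28458085e-01,  1.43391223e+00, -3.08728978e-05,
        1.18138479e+00, -1.78487192e-01]), 'qd': array([ 0.0009926 , -0.00134281, -0.00035172,  0.00132477,  0.00058898,
        0.00049735]), 'tau': array([-9.44336753e-04, -4.42355204e+01, -1.78027081e+01, -4.10244475e-04,
        8.31036974e-03,  1.47589791e-06]), 'tcp_pos': array([ 0.23912317, -0.57670883,  0.24733538]), 'tool_rot': array([ 9.80772356e-01,  1.95152288e-01, -3.36464041e-05, -1.08079630e-03]), 'force': array([-0.29605756, -0.54314688, -0.07965365]), 'ft_torque': array([-0.07124374,  0.00461749, -0.00771766]), 'gripper_force': 0.0, 'finger_gap': 0.9959942362286759}
```

View pics/scene0.png

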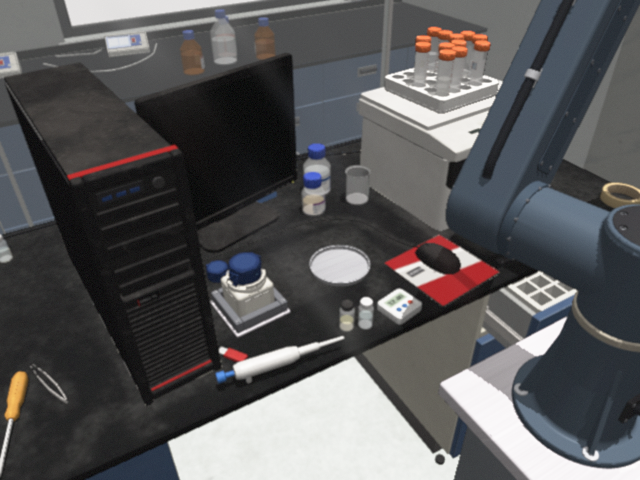

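View pics/top0.png

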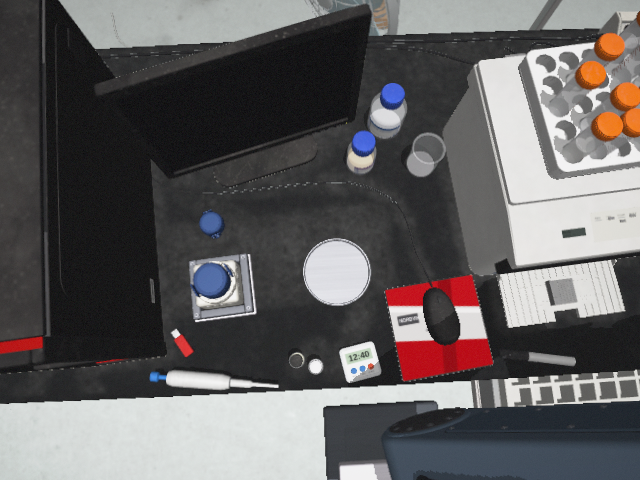

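The top view shows two blue caps: the larger one on the jar in the holder at (211,280), and a smaller loose one on the bench at (211,223). The one on the jar fits. The dish is at (337,271), the tower to the left, the monitor behind and the printer to the right. Next I'll enlarge a crop and measure.

```bash
python3 - <<'E'
from h import *
im=cv2.imread("pics/top0.png");W=np.load("top0.npy")
cv2.imwrite("pics/crop1.png",cv2.resize(im[195:335,165:385],None,fx=3.6,fy=3.6,interpolation=cv2.INTER_CUBIC))
def blob(u0,u1,v0,v1,zlo,zhi,name,blue=False):
    w=W[v0:v1,u0:u1].reshape(-1,3);c=im[v0:v1,u0:u1].reshape(-1,3).astype(int)
    m=(w[:,2]>zlo)&(w[:,2]<zhi)
    if blue: m&=c[:,0]>c[:,2]+40
    w=w[m];print(name,len(w),w.min(0).round(3),w.max(0).round(3),np.median(w,0).round(3))
    return w
w=blob(185,240,255,310,.13,.16,"cap top",True)
(c,r)=cv2.minEnclosingCircle(w[:,:2].astype(np.float32));print(c,r)
w=blob(180,265,245,330,.025,.05,"holder");print(cv2.minAreaRect(w[:,:2].astype(np.float32)))
w=blob(180,265,245,330,.06,.1,"jar shoulder");print(cv2.minAreaRect(w[:,:2].astype(np.float32)))
w=blob(195,230,205,240,.01,.16,"small cap",True)
w=blob(295,380,230,312,.005,.02,"dish rim");print(cv2.minEnclosingCircle(w[:,:2].astype(np.float32)))
w=blob(300,375,235,308,-.01,.02,"dish")
blob(150,160,200,350,-.01,1,"tower");blob(0,160,0,400,.2,1,"tower hi")
blob(95,370,5,175,.1,1,"monitor")
blob(285,305,348,370,.02,.1,"vial")
E
```

```text
Traceback (most recent call last):
ValueError: zero-size array to reduction operation minimum which has no identity
```

View pics/crop1.png

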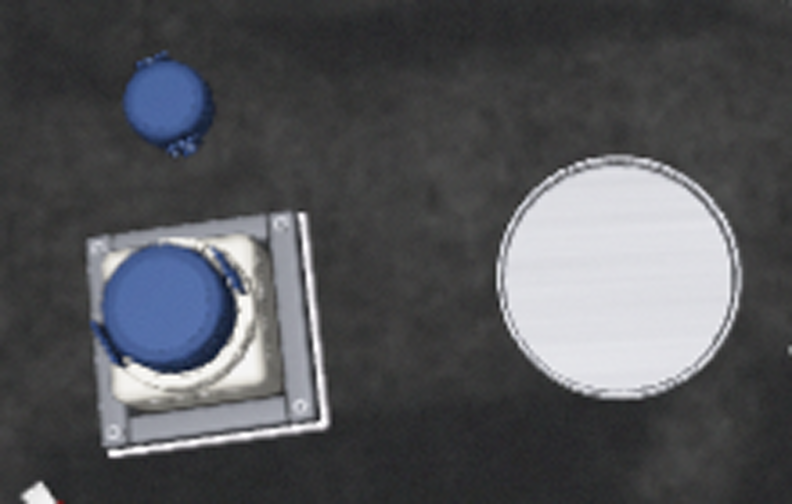

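The crop shows the target cap on the jar, with tabs at crop (228,270) and (106,343), so its tab axis is tilted in the image. The small cap at (168,103) is the look-alike. I'll widen the height bands, since the cap top should be near z 0.116.

```bash
cat > m.py <<'E'
from h import *
im=cv2.imread("pics/top0.png");W=np.load("top0.npy")
def blob(u0,u1,v0,v1,zlo,zhi,name,blue=False):
    w=W[v0:v1,u0:u1].reshape(-1,3);c=im[v0:v1,u0:u1].reshape(-1,3).astype(int)
    m=(w[:,2]>zlo)&(w[:,2]<zhi)
    if blue: m&=c[:,0]>c[:,2]+40
    w=w[m]
    if len(w)<4: print(name,"none",len(w));return np.zeros((4,3))
    print(name,len(w),w.min(0).round(3),w.max(0).round(3),np.median(w,0).round(3))
    return w
E
python3 - <<'E'
from m import *
F=lambda w:w[:,:2].astype(np.float32)
w=blob(185,240,255,310,.11,.125,"cap top",True);print(cv2.minEnclosingCircle(F(w)))
w=blob(185,240,255,310,.085,.109,"tabs",True);print(w[::max(1,len(w)//12)].round(3))
w=blob(180,265,245,330,.025,.035,"holder");print(cv2.minAreaRect(F(w)))
w=blob(180,265,245,330,.072,.085,"jar shoulder");print(cv2.minAreaRect(F(w)))
w=blob(195,230,205,240,.01,.16,"small cap",True)
w=blob(295,380,230,312,.006,.02,"dish rim");print(cv2.minEnclosingCircle(F(w)))
w=blob(310,365,245,298,-.01,.02,"dish floor")
blob(150,160,200,350,-.01,1,"tower");blob(0,160,0,400,.2,1,"tower hi")
blob(95,370,5,175,.1,1,"monitor")
blob(285,305,348,370,.02,.1,"vial")
a=W[280,211];print(a, W[280,215]-W[280,205], W[285,211]-W[275,211])
E
```

```text
cap top 917 [0.442 0.327 0.11 ] [0.499 0.393 0.12 ] [0.471 0.359 0.116]
((0.4718427062034607, 0.36003196239471436), 0.03447140380740166)
tabs 22 [0.443 0.326 0.098] [0.488 0.394 0.109] [0.46  0.369 0.106]
[[0.488 0.331 0.107]
 [0.486 0.331 0.108]
 [0.487 0.33  0.102]
 [0.486 0.329 0.098]
 [0.483 0.328 0.108]
 [0.482 0.328 0.098]
 [0.479 0.326 0.106]
 [0.466 0.394 0.109]
 [0.466 0.393 0.107]
 [0.464 0.393 0.109]
 [0.463 0.392 0.105]
 [0.458 0.388 0.105]
 [0.454 0.386 0.107]
 [0.45  0.384 0.108]
 [0.449 0.386 0.109]
 [0.449 0.384 0.102]
 [0.447 0.346 0.107]
 [0.447 0.383 0.108]
 [0.447 0.375 0.105]
 [0.444 0.354 0.103]
 [0.443 0.364 0.104]
 [0.443 0.357 0.102]]
holder 1317 [0.414 0.302 0.025] [0.53  0.419 0.035] [0.456 0.34  0.031]
((0.47200897336006165, 0.36068660020828247), (0.10890628397464752, 0.10889236629009247), 5.051034450531006)
jar shoulder 313 [0.435 0.323 0.072] [0.51  0.397 0.085] [0.452 0.338 0.079]
((0.4711148142814636, 0.35983094573020935), (0.07211704552173615, 0.07201239466667175), 5.470749378204346)
small cap 440 [0.567 0.358 0.011] [0.619 0.4   0.031] [0.592 0.378 0.026]
dish rim 442 [0.417 0.082 0.006] [0.554 0.208 0.017] [0.497 0.146 0.011]
((0.48894888162612915, 0.14958558976650238), 0.07334044575691223)
dish floor 2903 [ 0.44   0.089 -0.003] [0.545 0.197 0.016] [0.491 0.144 0.003]
tower 1498 [ 0.363  0.463 -0.003] [0.651 0.496 0.097] [0.495 0.475 0.046]
tower hi 44142 [0.338 0.367 0.2  ] [0.815 0.594 0.415] [0.56  0.487 0.368]
monitor 28352 [0.602 0.077 0.1  ] [1.017 0.588 0.371] [0.719 0.298 0.266]
vial 202 [0.321 0.213 0.022] [0.347 0.238 0.064] [0.334 0.225 0.06 ]
[0.46971736 0.3578629  0.11482863] [-0.00077697 -0.01644473 -0.00021811] [nan nan nan]
```

```bash
python3 - <<'E'
from m import *
blob(440,640,40,300,.1,.6,"printer");
w=W.reshape(-1,3);w=w[(w[:,2]>.06)&(w[:,0]<.47)&(w[:,0]>.3)&(w[:,1]>.42)];print("tower near",w.min(0),w.max(0),np.percentile(w[:,1],2))
w=W.reshape(-1,3);w=w[(w[:,2]>.1)&(w[:,1]<-.05)&(w[:,1]>-.4)&(w[:,0]>.3)];print("pr x pct",np.percentile(w[:,0],[0,1,5]))
# tab axis
t=blob(185,240,255,310,.092,.111,"tabs",True)[:,:2]-[.4715,.360]
r=np.hypot(*t.T);t=t[(r>.0305)&(r<.037)];a=np.degrees(np.arctan2(t[:,1],t[:,0]));print(np.sort(a).round())
E
```

```text
printer 36881 [ 0.451 -0.347  0.1  ] [ 0.786 -0.079  0.374] [ 0.599 -0.165  0.244]
tower near [0.33803868 0.46040865 0.06012881] [0.46998181 0.59249229 0.41524389] 0.4620966680638007
pr x pct [0.45143259 0.45710776 0.46957381]
tabs 52 [0.442 0.326 0.098] [0.494 0.394 0.111] [0.458 0.352 0.109]
[-77. -71. -71. -71. -68. -67. -65. -63. -63. -63. -60. -58. -54. -51.
 -47. 100. 100. 103. 106. 106. 113. 114. 116. 117. 120. 121. 124. 130.
 131. 132. 133. 134. 138.]
```

```bash
python3 -m crank '[{"dp":[0.33,0.99,0.1],"angular":[0,0,0]},{"dp":[0.33,0.99,0.1],"angular":[0,0,0]},{"dp":[0.33,0.99,0.1],"angular":[0,0,0]},{"dp":[0.33,0.99,0.1],"angular":[0,0,0]},{"dp":[0.33,0.99,0.1],"angular":[0,0,0]},{"dp":[0.33,0.99,0.1],"angular":[0,0,0]},{"dp":[0.33,0.99,0.1],"angular":[0,0,0]},{"dp":[0.33,0.99,0.1],"angular":[0,0,0]}]' 0 20
```

```text
t: 0.9
tcp_pos: [0.3186, -0.3382, 0.2721]
tool_rot: [0.981, 0.195, -0.0, -0.0]
force: [-0.4, 0.0, 0.2]
finger_gap: 1.003
gripper_force: 0.0
```

```bash
python3 -m crank '[{"dp":[0.22,0.96,0.2],"angular":[0,0,0]},{"dp":[0.22,0.96,0.2],"angular":[0,0,0]},{"dp":[0.22,0.96,0.2],"angular":[0,0,0]},{"dp":[0.22,0.96,0.2],"angular":[0,0,0]},{"dp":[0.22,0.96,0.2],"angular":[0,0,0]},{"dp":[0.22,0.96,0.2],"angular":[0,0,0]},{"dp":[0.22,0.96,0.2],"angular":[0,0,0]},{"dp":[0.22,0.96,0.2],"angular":[0,0,0]},{"dp":[0.22,0.96,0.2],"angular":[0,0,0]},{"dp":[0.22,0.96,0.2],"angular":[0,0,0]},{"dp":[0.2,0.98,0],"angular":[0,0,0]},{"dp":[0.2,0.98,0],"angular":[0,0,0]},{"dp":[0.2,0.98,0],"angular":[0,0,0]},{"dp":[0.2,0.98,0],"angular":[0,0,0]},{"dp":[0.2,0.98,0],"angular":[0,0,0]},{"dp":[0.2,0.98,0],"angular":[0,0,0]},{"dp":[0.2,0.98,-0.3],"angular":[0,0,0]},{"dp":[0.2,0.98,-0.3],"angular":[0,0,0]},{"dp":[0.2,0.98,-0.3],"angular":[0,0,0]},{"dp":[0.2,0.98,-0.3],"angular":[0,0,0]}]'
python3 -m crank '[{"dp":[0.2,0.8,-0.3],"angular":[0,0,0]},{"dp":[0.2,0.5,-0.3],"angular":[0,0,0]},{"dp":[0,0,0],"angular":[0,0,0]},{"dp":[0,0,0],"angular":[0,0,0]}]'
python3 - <<'E'
from h import *
im,W=cloud("wrist");cv2.imwrite("pics/w1.png",im);np.save("w1.npy",W);s=sense();print(s["q"],s["force"],s["tcp_pos"])
E
```

```text
t: 2.9
tcp_pos: [0.4442, 0.2435, 0.2956]
tool_rot: [0.981, 0.195, -0.0, 0.0]
force: [-0.7, -0.5, 0.8]
finger_gap: 1.002
gripper_force: 0.0
t: 3.3
tcp_pos: [0.4561, 0.2807, 0.2778]
tool_rot: [0.981, 0.195, -0.001, 0.0]
force: [-0.7, -0.3, -0.7]
finger_gap: 0.999
gripper_force: 0.0
[ 3.42637454e-01  3.71246331e-01  1.62051979e+00 -5.40706947e-04
  1.15084145e+00  1.52117618e+00] [-0.76072378  0.37070462  0.48443146] [0.45620435 0.28043516 0.2782384 ]
```

View pics/w1.png

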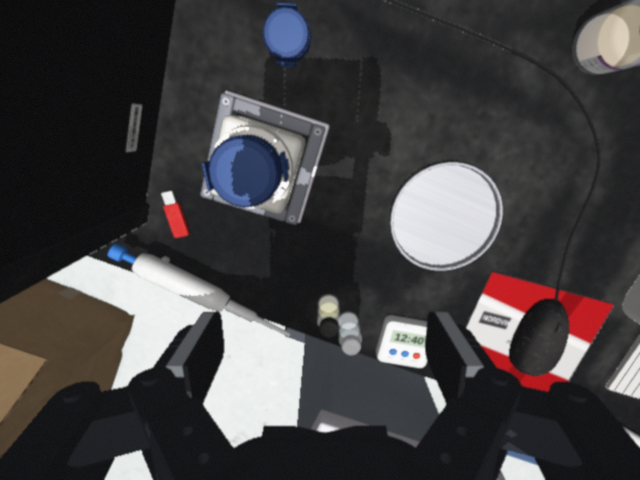

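The wrist view shows the jar cap at (247,172) with tabs at about (207,172) and (287,162), and the dish at (446,215). The tab line lies close to the finger line. I'll measure both from this view.

```bash
python3 - <<'E'
import cv2,numpy as np
im=cv2.imread("pics/w1.png").astype(int);W=np.load("w1.npy")
w=W[120:220,190:305].reshape(-1,3);c=im[120:220,190:305].reshape(-1,3)
b=c[:,0]>c[:,2]+35
top=w[b&(w[:,2]>.111)&(w[:,2]<.121)];print("top",len(top),np.median(top,0),top.min(0),top.max(0));
d=top[np.hypot(*(top[:,:2]-[.4715,.36]).T)<.031];print(cv2.minEnclosingCircle(d[:,:2].astype(np.float32)),d.mean(0))
C=(d[:,:2].min(0)+d[:,:2].max(0))/2
t=w[b&(w[:,2]>.088)&(w[:,2]<.1105)];q=t[:,:2]-C;r=np.hypot(*q.T);k=(r>.0315)&(r<.038)
a=np.degrees(np.arctan2(q[k,1],q[k,0]));print(C,np.sort(a).round());print(np.percentile(t[k,2],[5,50,95]))
p=q[k];l=p[a>0].mean(0);rr=p[a<0].mean(0);print(l,rr,np.degrees(np.arctan2(*(l-rr)[::-1])),(l+rr)/2)
w=W[155:275,385:510].reshape(-1,3);f=w[(w[:,2]>.006)&(w[:,2]<.016)];print("rim",len(f),(np.percentile(f,.5,0)+np.percentile(f,99.5,0))/2,np.percentile(f,99.5,0)-np.percentile(f,.5,0))
E
```

```text
top 3745 [0.47414893 0.36089626 0.11520061] [0.44461308 0.32762673 0.11100157] [0.50147218 0.39368399 0.1176985 ]
((0.47310417890548706, 0.36093568801879883), 0.028630530461668968) [0.47399066 0.36095802 0.11515444]
[0.47304263 0.36089549] [-76. -75. -75. -73. -73. -72. -72. -71. -71. -70. -69. -69. -69. -68.
 -68. -68. -67. -67. -67. -66. -65. -65. -65. -65. -64. -64. -64. -64.
 -63. -62. -62. -62. -61. -61. -61. -60. -60. -59. -59. -58. -58. -58.
 -58. -57. -57. -57. -56. -56. -56. -56. -55. -55. -55. -55. -54. -54.
 -54. -54. -53. -53. -53. -53. -52. -52. -52. -51. -51. -51. -51. -50.
 -50. -49. -49. -48. -48. -48. -47. -47. -47. -46. -45. -45. -45. -45.
 -44. -44. -43. 100. 101. 101. 102. 102. 102. 102. 103. 103. 103. 104.
 104. 105. 106. 106. 107. 107. 109. 109. 109. 110. 110. 110. 110. 112.
 112. 113. 113. 114. 114. 116. 116. 117. 119. 121. 121. 122. 122. 125.
 126. 126. 127. 129. 129. 129. 130. 130. 131. 131. 131. 132. 132. 132.
 133. 133. 133. 133. 134. 134. 134. 135. 135. 135. 136. 136. 136. 137.
 137. 137. 137. 138. 138. 138. 139.]
[0.1013465  0.10904764 0.11036408]
[-0.0163725   0.02735982] [ 0.01742484 -0.02816673] 121.32761895170664 [ 0.00052617 -0.00040345]
rim 1111 [0.49203136 0.14620174 0.00924555] [0.12526263 0.12563628 0.00633803]
```

```bash
python3 - <<'E'
from h import *
W=np.load("w1.npy");s=sense();Rm=R.from_quat(s["tool_rot"]).as_matrix()
T=(W-s["tcp_pos"])@Rm
for n,(u0,u1) in dict(l=(130,260),r=(390,520)).items():
    w=T[300:420,u0:u1].reshape(-1,3);w=w[(abs(w[:,1])<.075)&(abs(w[:,2])<.05)]
    print(n,len(w),w.min(0).round(4),w.max(0).round(4),np.percentile(w[:,2],[98,99.5]))
    for z in np.arange(-.04,.03,.01):
        k=w[(w[:,2]>z)&(w[:,2]<z+.01)]
        if len(k):print(round(z,3),len(k),k[:,:2].min(0).round(3),k[:,:2].max(0).round(3))
E
```

```text
l 5527 [-0.011  -0.0584 -0.05  ] [ 0.0151 -0.0382  0.0047] [0.00086055 0.00320124]
-0.04 913 [-0.002 -0.058] [ 0.015 -0.044]
-0.03 1155 [-0.011 -0.058] [ 0.013 -0.044]
-0.02 991 [-0.01  -0.058] [ 0.013 -0.044]
-0.01 754 [-0.011 -0.058] [ 0.013 -0.044]
0.0 157 [-0.01  -0.051] [ 0.012 -0.044]
r 5542 [-0.0106  0.0345 -0.05  ] [0.0157 0.0552 0.0053] [0.00101654 0.00336367]
-0.04 900 [-0.002  0.04 ] [0.015 0.055]
-0.03 1160 [-0.011  0.04 ] [0.013 0.055]
-0.02 1001 [-0.011  0.041] [0.013 0.055]
-0.01 753 [-0.01  0.04] [0.013 0.055]
0.0 161 [-0.01  0.04] [0.012 0.048]
```

```bash
python3 -m crank '[{"dp":[0.14,0.66,-0.5],"angular":[0,0,2.5]},{"dp":[0.14,0.66,-0.5],"angular":[0,0,2.5]},{"dp":[0.13,0.66,-0.5],"angular":[0,0,2.5]},{"dp":[0.13,0.67,-0.5],"angular":[0,0,0]},{"dp":[0,0,0],"angular":[0,0,0]},{"dp":[0,0,0],"angular":[0,0,0]},{"dp":[0,0,0],"angular":[0,0,0]}]' 0.32
cat > tips.py <<'E'
from h import *
im,W=cloud("wrist");s=sense();Rm=R.from_quat(s["tool_rot"]).as_matrix()
T=(W-s["tcp_pos"])@Rm
w=T[250:].reshape(-1,3);w=w[(abs(w[:,1])<.075)&(w[:,2]>-.03)&(w[:,2]<.025)&(abs(w[:,0])<.016)]
for sg in(-1,1):
    k=w[w[:,1]*sg>0];print(len(k),"tip z",np.percentile(k[:,2],99.5).round(4),"inner y",(sg*np.percentile(k[:,1]*sg,1)).round(4))
print(s["finger_gap"],s["tcp_pos"])
E
python3 tips.py
python3 -m crank '[{"dp":[0,0,0],"angular":[0,0,0]},{"dp":[0,0,0],"angular":[0,0,0]},{"dp":[0,0,0],"angular":[0,0,0]}]' 0.14; python3 tips.py
```

```text
t: 4.05
tcp_pos: [0.4729, 0.3596, 0.2193]
tool_rot: [0.966, 0.258, 0.0, 0.0]
force: [-0.2, 0.4, -0.1]
finger_gap: 0.68
gripper_force: 0.0
2910 tip z 0.0116 inner y -0.0301
2924 tip z 0.0116 inner y 0.0274
0.6796857453354331 [0.47302844 0.35973344 0.21944824]
t: 4.4
tcp_pos: [0.4728, 0.3605, 0.2187]
tool_rot: [0.966, 0.259, 0.0, -0.0]
force: [-0.5, -0.0, -0.4]
finger_gap: 0.858
gripper_force: 0.0
3126 tip z 0.0075 inner y -0.0377
3136 tip z 0.0072 inner y 0.0351
0.859094342404965 [0.47272447 0.36055001 0.218575  ]
```

```bash
python3 -m crank '[{"dp":[0,0,-0.8],"angular":[0,0,0]},{"dp":[0,0,-0.8],"angular":[0,0,0]},{"dp":[0,0,-0.8],"angular":[0,0,0]},{"dp":[0,0,-0.6],"angular":[0,0,0]},{"dp":[0,0,-0.5],"angular":[0,0,0]},{"dp":[0,0,-0.4],"angular":[0,0,0]},{"dp":[0,0,0],"angular":[0,0,0]},{"dp":[0,0,0],"angular":[0,0,0]},{"dp":[0,0,0],"angular":[0,0,0]}]' 0.07
python3 - <<'E'
from h import *
im,W=cloud("wrist");cv2.imwrite("pics/w2.png",im)
s=sense();print(s["tcp_pos"],s["force"],s["ft_torque"])
E
```

```text
t: 5.35
tcp_pos: [0.4733, 0.3611, 0.1022]
tool_rot: [0.966, 0.259, 0.001, -0.0]
force: [0.8, 0.1, 0.2]
finger_gap: 0.932
gripper_force: 0.0
[0.47328436 0.36107356 0.10229628] [ 0.29158916 -0.47071473  0.97528761] [-0.01313411 -0.00983112 -0.0239103 ]
```

View pics/w2.png

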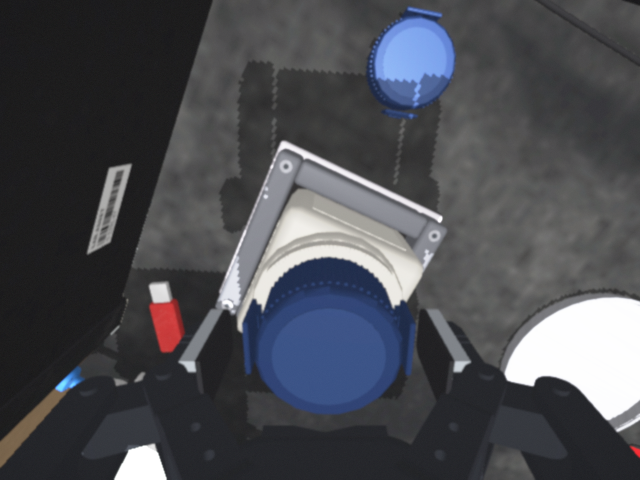

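The wrist view shows the cap centred at (328,350), with the tabs at x≈248 and x≈410 parallel to and between the pads. I'll close now.

```bash
python3 -m crank '[{"dp":[0,0,0],"angular":[0,0,0]},{"dp":[0,0,0],"angular":[0,0,0]},{"dp":[0,0,0],"angular":[0,0,0]},{"dp":[0,0,0],"angular":[0,0,0]},{"dp":[0,0,0],"angular":[0,0,0]},{"dp":[0,0,0],"angular":[0,0,0]},{"dp":[0,0,0],"angular":[0,0,0]},{"dp":[0,0,0],"angular":[0,0,0]}]' 1 25; python3 -c "
from h import *
s=sense();print(s['force'],s['ft_torque'],s['finger_gap']*85,s['gripper_force'])"
```

```text
t: 6.2
tcp_pos: [0.4737, 0.3607, 0.1032]
tool_rot: [0.966, 0.259, 0.001, 0.0]
force: [-0.1, -1.3, 7.9]
finger_gap: 0.67
gripper_force: 26.2
[-0.12736935 -1.32661649  7.92589396] [-0.37891556  0.074403   -0.05112955] 56.931298502603966 26.188560174778104
```

```bash
python3 -m crank '[{"dp":[0,0,0.03],"angular":[0,0,2]},{"dp":[0,0,0],"angular":[0,0,4]},{"dp":[0,0,0],"angular":[0,0,4]},{"dp":[0,0,0],"angular":[0,0,4]}]'; cat > s.py <<'E'
from h import *
s=sense();T=R.from_quat(s["tool_rot"]).as_matrix()
print("F",s['force'].round(1),"T",s['ft_torque'].round(3),"gap",round(s['finger_gap']*85,1),"psi",np.degrees(np.arctan2(T[1,0],T[0,0])).round(1),"q6",s["q"][5].round(2),s["tcp_pos"].round(4),s["t"])
E
python3 s.py;python3 -m crank '[{"dp":[0,0,0],"angular":[0,0,4]},{"dp":[0,0,0],"angular":[0,0,4]},{"dp":[0,0,0],"angular":[0,0,4]},{"dp":[0,0,0],"angular":[0,0,4]},{"dp":[0,0,0],"angular":[0,0,4]},{"dp":[0,0,0],"angular":[0,0,4]},{"dp":[0,0,0],"angular":[0,0,0]}]' >/dev/null; python3 s.py
```

```text
t: 6.6
tcp_pos: [0.4733, 0.3606, 0.1033]
tool_rot: [0.927, 0.376, 0.001, 0.0]
force: [0.1, -1.2, 2.6]
finger_gap: 0.665
gripper_force: 27.3
F [ 0.1 -1.2  2.6] T [-0.19   0.018 -0.002] gap 56.5 psi 44.2 q6 1.26 [0.4733 0.3606 0.1033] 6.6
F [-0.2 -0.5  5.2] T [0.021 0.034 0.041] gap 56.8 psi 68.0 q6 0.85 [0.4733 0.3611 0.1033] 7.3
```

```bash
python3 -m crank '[{"dp":[0,0,0],"angular":[0,0,2]},{"dp":[0,0,0],"angular":[0,0,0]}]'>/dev/null; python3 s.py
python3 -m crank '[{"dp":[0,0,0],"angular":[0,0,2]},{"dp":[0,0,0],"angular":[0,0,0]}]'>/dev/null; python3 s.py
python3 -m crank '[{"dp":[0,0,0],"angular":[0,0,2]},{"dp":[0,0,0],"angular":[0,0,0]}]'>/dev/null; python3 s.py
```

```text
F [ 0.4 -0.   5.2] T [0.01  0.033 0.027] gap 56.8 psi 69.9 q6 0.81 [0.4734 0.3611 0.1033] 7.5
F [-0.6 -1.1  5.3] T [-0.005  0.041  0.003] gap 56.8 psi 71.9 q6 0.78 [0.4734 0.3612 0.1033] 7.7
F [-0.4  1.1  4.9] T [0.026 0.034 0.053] gap 56.1 psi 73.9 q6 0.74 [0.4734 0.3612 0.1033] 7.9
```

```bash
echo 'import sys; sys.exit(abs(s["ft_torque"][2])>0.13)' >> s.py
python3 -m crank '[{"dp":[0,0,0],"angular":[0,0,2]},{"dp":[0,0,0],"angular":[0,0,0]}]'>/dev/null; python3 s.py &&
python3 -m crank '[{"dp":[0,0,0],"angular":[0,0,2]},{"dp":[0,0,0],"angular":[0,0,0]}]'>/dev/null && python3 s.py &&
python3 -m crank '[{"dp":[0,0,0],"angular":[0,0,2]},{"dp":[0,0,0],"angular":[0,0,0]}]'>/dev/null && python3 s.py &&
python3 -m crank '[{"dp":[0,0,0],"angular":[0,0,2]},{"dp":[0,0,0],"angular":[0,0,0]}]'>/dev/null && python3 s.py &&
python3 -m crank '[{"dp":[0,0,0],"angular":[0,0,2]},{"dp":[0,0,0],"angular":[0,0,0]}]'>/dev/null && python3 s.py &&
python3 -m crank '[{"dp":[0,0,0],"angular":[0,0,2]},{"dp":[0,0,0],"angular":[0,0,0]}]'>/dev/null && python3 s.py
```

```text
F [-1.2 -0.3  6.1] T [0.013 0.042 0.   ] gap 56.9 psi 75.9 q6 0.71 [0.4734 0.3612 0.1033] 8.1False
```

```bash
sed -i 's/sys.exit(\(.*\))$/sys.exit(int(\1))/' s.py
python3 -m crank '[{"dp":[0,0,0],"angular":[0,0,2]},{"dp":[0,0,0],"angular":[0,0,0]}]'>/dev/null; python3 s.py &&
python3 -m crank '[{"dp":[0,0,0],"angular":[0,0,2]},{"dp":[0,0,0],"angular":[0,0,0]}]'>/dev/null && python3 s.py &&
python3 -m crank '[{"dp":[0,0,0],"angular":[0,0,2]},{"dp":[0,0,0],"angular":[0,0,0]}]'>/dev/null && python3 s.py &&
python3 -m crank '[{"dp":[0,0,0],"angular":[0,0,2]},{"dp":[0,0,0],"angular":[0,0,0]}]'>/dev/null && python3 s.py &&
python3 -m crank '[{"dp":[0,0,0],"angular":[0,0,2]},{"dp":[0,0,0],"angular":[0,0,0]}]'>/dev/null && python3 s.py &&
python3 -m crank '[{"dp":[0,0,0],"angular":[0,0,2]},{"dp":[0,0,0],"angular":[0,0,0]}]'>/dev/null && python3 s.py
```

```text
F [-0.4  0.4  4.8] T [0.072 0.06  0.035] gap 56.7 psi 77.9 q6 0.67 [0.4734 0.3612 0.1033] 8.3
F [ 0.3 -0.5  4.9] T [0.084 0.039 0.059] gap 56.6 psi 79.9 q6 0.64 [0.4734 0.3612 0.1033] 8.5
F [-0.1  0.4  5.4] T [0.084 0.072 0.097] gap 56.7 psi 81.9 q6 0.6 [0.4734 0.3612 0.1033] 8.7
F [ 0.3 -0.2  6. ] T [0.062 0.065 0.02 ] gap 56.6 psi 83.9 q6 0.57 [0.4734 0.3612 0.1033] 8.9
F [-0.4 -0.3  5.9] T [0.028 0.019 0.018] gap 56.6 psi 85.9 q6 0.54 [0.4734 0.3612 0.1033] 9.1
F [-0.5 -0.1  5.9] T [ 0.098  0.11  -0.072] gap 56.7 psi 87.9 q6 0.5 [0.4732 0.3612 0.1033] 9.3
```

```bash

python3 -m crank '[{"dp":[0,0,0],"angular":[0,0,1]},{"dp":[0,0,0],"angular":[0,0,0]}]'>/dev/null; python3 s.py &&
python3 -m crank '[{"dp":[0,0,0],"angular":[0,0,1]},{"dp":[0,0,0],"angular":[0,0,0]}]'>/dev/null && python3 s.py &&
python3 -m crank '[{"dp":[0,0,0],"angular":[0,0,1.5]},{"dp":[0,0,0],"angular":[0,0,0]}]'>/dev/null && python3 s.py &&
python3 -m crank '[{"dp":[0,0,0],"angular":[0,0,1.5]},{"dp":[0,0,0],"angular":[0,0,0]}]'>/dev/null && python3 s.py &&
python3 -m crank '[{"dp":[0,0,0],"angular":[0,0,1.5]},{"dp":[0,0,0],"angular":[0,0,0]}]'>/dev/null && python3 s.py &&
python3 -m crank '[{"dp":[0,0,0],"angular":[0,0,1.5]},{"dp":[0,0,0],"angular":[0,0,0]}]'>/dev/null && python3 s.py
```

```text
F [-1.   0.5  6.5] T [ 0.127  0.219 -0.053] gap 56.7 psi 88.9 q6 0.48 [0.4729 0.3611 0.1033] 9.5
F [-0.8 -0.4  6.9] T [ 0.029  0.152 -0.038] gap 56.6 psi 89.9 q6 0.47 [0.4729 0.3611 0.1033] 9.7
F [-1.3  0.2  6.6] T [ 0.02   0.144 -0.052] gap 57.0 psi 91.4 q6 0.44 [0.473  0.3611 0.1033] 9.9
F [-0.9 -0.4  6.1] T [ 0.06   0.181 -0.278] gap 57.0 psi 92.8 q6 0.41 [0.4728 0.3611 0.1033] 10.1
```

```bash
python3 -m crank '[{"dp":[0,0,0],"angular":[0,0,0]}]'>/dev/null; python3 s.py
python3 -m crank '[{"dp":[0,0,0.05],"angular":[0,0,-1]},{"dp":[0,0,0.05],"angular":[0,0,0]},{"dp":[0,0,0],"angular":[0,0,0]}]'>/dev/null; python3 s.py
python3 -m crank '[{"dp":[0,0,0.05],"angular":[0,0,0]},{"dp":[0,0,0],"angular":[0,0,0]}]'>/dev/null; python3 s.py
```

```text
F [-1.6  0.4  6.3] T [ 0.036  0.19  -0.326] gap 56.8 psi 92.8 q6 0.41 [0.4728 0.3611 0.1033] 10.2
F [ 0.3 -0.6 -0.5] T [ 0.039 -0.134 -0.106] gap 56.6 psi 92.0 q6 0.43 [0.4728 0.3607 0.1051] 10.5
F [ 1.   0.3 -0.6] T [ 0.073 -0.064 -0.051] gap 56.8 psi 92.0 q6 0.43 [0.4727 0.3607 0.1066] 10.7
```

```bash
python3 -m crank '[{"dp":[0,0,0.1],"angular":[0,0,0]},{"dp":[0,0,0],"angular":[0,0,0]}]'>/dev/null; python3 s.py
python3 -m crank '[{"dp":[0,0,0.1],"angular":[0,0,0]},{"dp":[0,0,0],"angular":[0,0,0]}]'>/dev/null; python3 s.py
```

```text
F [0.4 1.1 0.5] T [ 0.016 -0.107 -0.075] gap 56.6 psi 92.0 q6 0.43 [0.4727 0.3607 0.11  ] 10.9
F [0.6 0.  0.3] T [ 0.01  -0.006  0.009] gap 57.0 psi 92.0 q6 0.43 [0.4726 0.3607 0.1132] 11.1
```

```bash
python3 -m crank '[{"dp":[0,0,0.2],"angular":[0,0,0]},{"dp":[0,0,0.2],"angular":[0,0,0]},{"dp":[0,0,0.2],"angular":[0,0,0]},{"dp":[0,0,0.2],"angular":[0,0,0]},{"dp":[0,0,0.3],"angular":[0,0,0]},{"dp":[0,0,0.4],"angular":[0,0,0]},{"dp":[0,0,0.5],"angular":[0,0,0]},{"dp":[0,0,0.5],"angular":[0,0,0]},{"dp":[0,0,0],"angular":[0,0,0]},{"dp":[0,0,0],"angular":[0,0,0]}]'>/dev/null; python3 s.py
python3 - <<'E'
from h import *
im,W=cloud("top");cv2.imwrite("pics/t2.png",im[200:400,150:400].repeat(3,0).repeat(3,1))
w=W[180:320,180:400].reshape(-1,3)
j=w[(w[:,2]>.09)&(w[:,2]<.125)&(abs(w[:,0]-.472)<.06)&(abs(w[:,1]-.36)<.06)];print("jar rim",len(j),np.median(j,0) if len(j) else 0)
f=w[(w[:,2]>.006)&(w[:,2]<.016)&(abs(w[:,1]-.146)<.075)];print("rim",(np.percentile(f,.5,0)+np.percentile(f,99.5,0))/2,np.percentile(f,99.5,0)-np.percentile(f,.5,0))
E
```

```text
F [-0.1 -0.3 -2. ] T [0.038 0.013 0.029] gap 56.7 psi 92.0 q6 0.43 [0.4727 0.3608 0.1883] 12.1
jar rim 83 [0.47300231 0.34034374 0.10417868]
rim [0.54823295 0.14584301 0.01068995] [0.24011636 0.12673929 0.00927436]
```

View pics/t2.png

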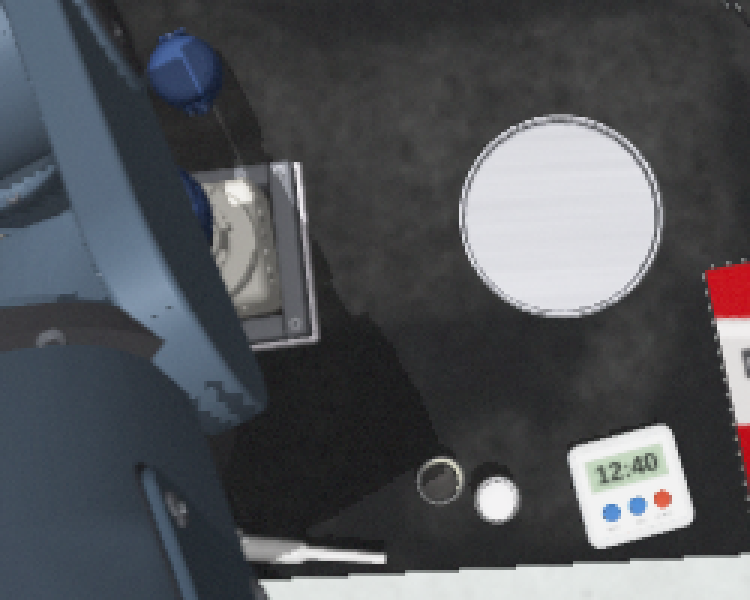

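The top crop shows the neck bare at about (235,240) with the jar still in its holder and the cap in the gripper. The dish at (561,216) is unmoved. Moving there now.

```bash
python3 -m crank '[{"dp":[0.07,-0.8,0],"angular":[0,0,0]},{"dp":[0.07,-0.8,0],"angular":[0,0,0]},{"dp":[0.07,-0.8,0],"angular":[0,0,0]},{"dp":[0.07,-0.8,0],"angular":[0,0,0]},{"dp":[0.07,-0.8,0],"angular":[0,0,0]},{"dp":[0.07,-0.8,0],"angular":[0,0,0]},{"dp":[0.07,-0.8,0],"angular":[0,0,0]},{"dp":[0.07,-0.8,0],"angular":[0,0,0]},{"dp":[0.07,-0.76,0],"angular":[0,0,0]},{"dp":[0,0,-0.8],"angular":[0,0,0]},{"dp":[0,0,-0.8],"angular":[0,0,0]},{"dp":[0,0,-0.8],"angular":[0,0,0]},{"dp":[0,0,-0.8],"angular":[0,0,0]},{"dp":[0,0,-0.8],"angular":[0,0,0]},{"dp":[0,0,-0.6],"angular":[0,0,0]},{"dp":[0,0,-0.4],"angular":[0,0,0]},{"dp":[0,0,-0.1],"angular":[0,0,0]},{"dp":[0,0,0],"angular":[0,0,0]},{"dp":[0,0,0],"angular":[0,0,0]}]'>/dev/null; python3 s.py
python3 -m crank '[{"dp":[0,0,-0.08],"angular":[0,0,0]},{"dp":[0,0,0],"angular":[0,0,0]}]'>/dev/null; python3 s.py
python3 -m crank '[{"dp":[0,0,-0.08],"angular":[0,0,0]},{"dp":[0,0,0],"angular":[0,0,0]}]'>/dev/null; python3 s.py
```

```text
F [ 0.4  0.1 -0.6] T [-0.013 -0.052  0.032] gap 56.7 psi 92.0 q6 0.04 [0.492  0.146  0.0353] 14.05
F [ 0.1 -0.7 -1.1] T [ 0.031  0.025 -0.009] gap 56.5 psi 92.0 q6 0.04 [0.4919 0.146  0.0328] 14.25
F [-0.5 -0.1 -0.7] T [ 0.026 -0.     0.015] gap 57.0 psi 92.0 q6 0.04 [0.4915 0.146  0.0299] 14.45
```

```bash
python3 -m crank '[{"dp":[0,0,-0.08],"angular":[0,0,0]},{"dp":[0,0,0],"angular":[0,0,0]}]'>/dev/null; python3 s.py
python3 -m crank '[{"dp":[0,0,-0.04],"angular":[0,0,0]},{"dp":[0,0,0],"angular":[0,0,0]}]'>/dev/null; python3 s.py
python3 -m crank '[{"dp":[0,0,-0.04],"angular":[0,0,0]},{"dp":[0,0,0],"angular":[0,0,0]}]'>/dev/null; python3 s.py
```

```text
F [-0.8 -0.7 -1.1] T [-0.046  0.052  0.083] gap 57.0 psi 92.0 q6 0.04 [0.4914 0.1459 0.0273] 14.65
F [ 0.9 -0.5  0.6] T [-0.005 -0.027 -0.025] gap 56.5 psi 92.0 q6 0.04 [0.4915 0.1459 0.0261] 14.85
F [ 0.  -0.6 -1.3] T [-0.041 -0.021  0.013] gap 56.8 psi 92.0 q6 0.04 [0.4915 0.1459 0.025 ] 15.05
```

```bash
python3 -m crank '[{"dp":[0,0,-0.04],"angular":[0,0,0]},{"dp":[0,0,0],"angular":[0,0,0]}]'>/dev/null; python3 s.py
python3 -m crank '[{"dp":[0,0,-0.03],"angular":[0,0,0]},{"dp":[0,0,0],"angular":[0,0,0]}]'>/dev/null; python3 s.py
```

```text
F [-1.3 -0.1  4.4] T [0.003 0.125 0.036] gap 57.0 psi 92.0 q6 0.04 [0.4916 0.1459 0.0243] 15.25
F [-1.3 -0.7 11.5] T [-0.068  0.228  0.063] gap 56.9 psi 92.0 q6 0.04 [0.4916 0.1459 0.0242] 15.45
```

Contact with the dish floor at TCP z 0.0243, as computed. Releasing and retreating straight up.

```bash
python3 -m crank '[{"dp":[0,0,0.02],"angular":[0,0,0]},{"dp":[0,0,0],"angular":[0,0,0]},{"dp":[0,0,0],"angular":[0,0,0]},{"dp":[0,0,0],"angular":[0,0,0]},{"dp":[0,0,0],"angular":[0,0,0]},{"dp":[0,0,0],"angular":[0,0,0]}]' 0; python3 -m crank '[{"dp":[0,0,0.2],"angular":[0,0,0]},{"dp":[0,0,0.4],"angular":[0,0,0]},{"dp":[0,0,0.8],"angular":[0,0,0]},{"dp":[0,0,0.8],"angular":[0,0,0]},{"dp":[0,0,0.8],"angular":[0,0,0]},{"dp":[0,0,0.8],"angular":[0,0,0]},{"dp":[-0.5,0,0.8],"angular":[0,0,0]},{"dp":[-0.8,0,0.8],"angular":[0,0,0]},{"dp":[-0.8,0,0.4],"angular":[0,0,0]},{"dp":[-0.8,0,0],"angular":[0,0,0]},{"dp":[0,0,0],"angular":[0,0,0]},{"dp":[0,0,0],"angular":[0,0,0]}]'
python3 - <<'E'
from h import *
im,W=cloud("wrist");cv2.imwrite("pics/w3.png",im)
w=W.reshape(-1,3);c=im.reshape(-1,3).astype(int)
k=w[(c[:,0]>c[:,2]+35)&(np.hypot(w[:,0]-.492,w[:,1]-.146)<.06)&(w[:,2]>.03)&(w[:,2]<.045)]
print("cap top",len(k),np.median(k,0),(k.min(0)+k.max(0))/2)
A=np.c_[k[:,:2],np.ones(len(k))];print("tilt",np.linalg.lstsq(A,k[:,2],rcond=None)[0][:2])
f=w[(w[:,2]>.006)&(w[:,2]<.016)&(np.hypot(w[:,0]-.492,w[:,1]-.146)<.075)&(np.hypot(w[:,0]-.492,w[:,1]-.146)>.05)];print("rim",(np.percentile(f,.5,0)+np.percentile(f,99.5,0))/2)
im,W=cloud("scene");cv2.imwrite("pics/s3.png",im)
E
```

```text
t: 16.05
tcp_pos: [0.4915, 0.1459, 0.0235]
tool_rot: [0.695, 0.719, -0.0, -0.0]
force: [-0.1, 1.2, -0.3]
finger_gap: 0.998
gripper_force: 0.0
t: 17.25
tcp_pos: [0.4051, 0.146, 0.1985]
tool_rot: [0.695, 0.719, 0.001, 0.001]
force: [1.3, -0.3, -0.9]
finger_gap: 1.001
gripper_force: 0.0
cap top 3111 [0.49093384 0.14765044 0.0359686 ] [0.49091532 0.14660588 0.03427398]
tilt [0.00945221 0.00014764]
rim [0.49137968 0.1465288  0.00930147]
```

View pics/w3.png

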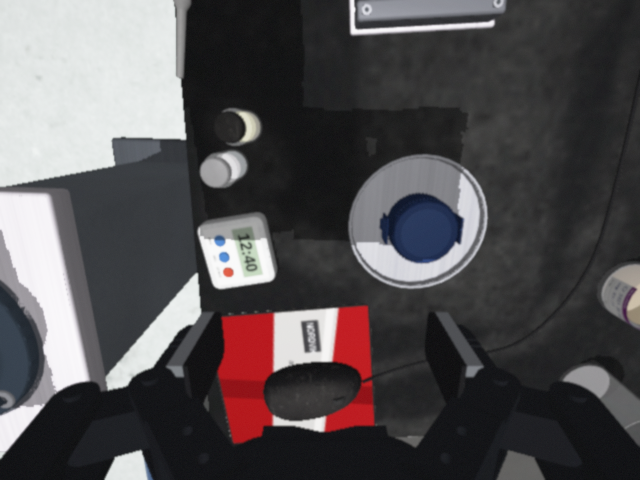

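View pics/s3.png

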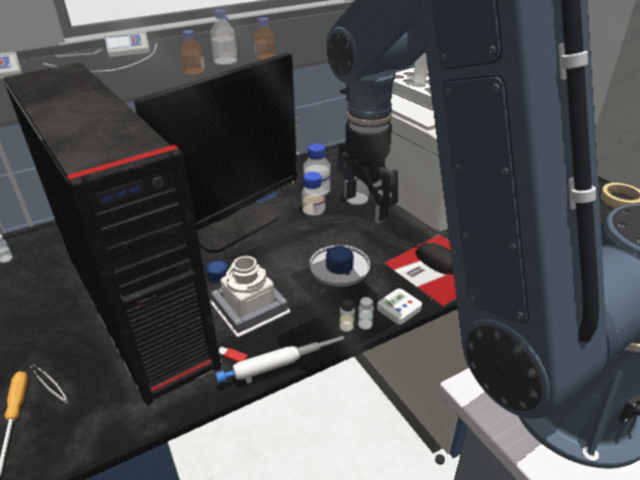

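The wrist view has the cap flat, top up and centred in the dish at (423,227): within 1 mm of centre, top at z 0.036, tilt below 0.01 rad. The scene view shows the open jar seated at (247,285), the bystanders where they were, and the gripper clear.

```bash
python3 -c "
from station import order
print(order.sign_off())"
```

```text
the job is handed in; nothing more can be done
None
```

I opened the reagent jar and left it seated in its holder; the cap lies flat, top side up, within 1 mm of the dish's centre, the bystanders look unmoved, and I handed the job in about 17 s into the 64 s allowed (no verdict came back).

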